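# Hang the cutlery caddy on its slotted stand

### The job

Pick up the wooden cutlery caddy, hook its two claws into the two slots of the steel stand and press it straight down until the catch locks it fully home. Feel for the slots and press gently, and leave the caddy hanging upright and square on the stand, with the other things on the table left where they are.

Things in the scene. Friction and masses are not known exactly. Their poses are not given: they have to be found in the camera images.
- stand: Fixed: foot plate 150x150x10 mm, socket to z 48 mm, in it an upright steel C-channel 44 mm wide, wall 4 mm, open at the back, top at 153 to 183 mm. Origin on the table below the centre of the channel's flat front face (the plane x = 0, looking to -x); x points out of the channel's back, z up. Press gently: contact forces adding up to 80 N between caddy and channel (a push of some 35 N) bend it.
- slot_lower (a point): Reference point in the stand's face, y = 0, 70 mm above the table. The channel is clamped by hand at an unknown height: the lower edge of the lower slot lies 5 to 35 mm above this point, and no pose reading shows where. The two slots are 10 mm wide (y) and 32 mm high, one 40 mm above the other.
- slot_upper (a point): The same reference for the upper slot, 110 mm above the table: the lower edge of the upper slot lies 5 to 35 mm above this point, by the same amount as the lower slot's. The sprung catch sits behind this slot.
- caddy: Loose wooden cutlery caddy, about 0.2 kg: tray 120 (x) x 84 (y) x 20 mm high, upright cross panel 10 mm thick (x), up to z 68 mm, as handle. Origin: centre of the underside; z up, x to its back. Steel back plate 40 mm wide (y), 76 mm high, rear face at x = +65 mm, carries two claws. Home: x parallel to the stand's x, plate at the face, underside 55 to 85 mm up.
- caddy_handle (a point): On the caddy's cross panel at x = -10, y = 0, z = 46 mm; the panel's top part is 10 mm thick (x), 56 mm wide (y), its top at z 68 mm: grip it here from above, fingers before and behind it in x, in the middle of its width and well down: gripped high or off centre, it swings. Held so, each touch of the claws on the stand tips them down some 0.005 rad in the grip. It is the balance point in x and y.
- claw_lower (a point): Underside of the lower claw's neck at the back plate's rear face (caddy x 65, y 0, z 20 mm). Claws are 6 mm wide (y); each reaches from 10 mm above this point to 18 mm below it, and 10.5 mm behind the plate, save a barb from 8 to 18 mm below it that stands out to 14.5 mm at its top. A gap of 6.5 mm between plate and tongue takes the channel's wall.
- claw_upper (a point): The same for the upper claw (caddy x 65, y 0, z 60 mm). To hook: this point centred on the slot and about 20 mm (18 to 22) above its true lower edge, pushed along stand +x until the plate meets the face: the claws then hang on the wall's edge or on the catch; then press down until the necks sit on the lower edges of the slots.
- catch (a joint): Sprung catch, in m: 0 at rest, grows to 0.003 to 0.006 as the upper claw rides down over it, springs back below 0.002 once the claw is home. Riding over it takes about 10 to 20 N of downward push; the caddy's own weight does not do it.
- pin (a joint): Sprung tell-tale pin inside the channel below the lower slot, in m: 0 when up, pushed down to about 0.005 by the tip of the lower claw when the caddy is fully home (takes about 1 N).
- press_ledge (a point): Top of the steel ledge that runs 22 mm forward from the back plate's upper edge (caddy x 38 to 60, 40 mm wide in y, top at z 76 mm); this point is at caddy x = 43, y = 0, z = 76 mm. Push down here, close to the claws, for example with shut fingers: pushing far from the claws tilts the caddy and jams them. Between handle panel and ledge 43 mm are free for a finger.
Mind the look-alikes: they are no part of the job. Leave any blue, green or red look-alike of the caddy alone.

How it is judged:
On the way, in this order (a step that is already met when the one before it is completed fails the run):
1. the caddy is lifted off the table (height (world z) of caddy above 0.03 m), for 0.1 s.
2. both claws are through the slots, the back plate within 6 mm of the channel's face (x of caddy in the frame of stand between -0.071 and -0.06 m and y of caddy in the frame of stand between -0.006 and 0.006 m and z of caddy in the frame of stand between 0.048 and 0.114 m), for 0.1 s.
At the end, for the whole second after the job is handed in: The caddy hangs on the stand: back plate within 5 mm of the face, centred within 5 mm, underside 47 to 90 mm up (the channel's height varies), pin down by more than 2.5 mm and catch sprung back below 2.5 mm, upright within 0.10 rad, square to the stand within 0.14 rad, at rest (x of caddy in the frame of stand between -0.07 and -0.061 m and y of caddy in the frame of stand between -0.005 and 0.005 m and z of caddy in the frame of stand between 0.047 and 0.09 m and value of joint catch below 0.0025 m and value of joint pin above 0.0025 m and angle between caddy's own z axis and vertical below 0.1 rad and angle between the x axis of caddy and the x axis of stand, either way round below 0.14 rad and linear speed of caddy below 0.02 m/s); the robot touches nothing.
It fails at once if the caddy is forced against the stand: their contact forces add up to more than 80 N (a push of some 35 N) (contact force between caddy and channel above 80 N).
It fails at once if the stand is hit by the robot with more than 30 N (contact force between the arm and channel above 30 N).
It fails at once if a bystander is moved by more than 30 mm (distance of any of beer, beer2, phone, plate, salt, mug, spoon, napkins from where it was at the start of the episode above 0.03 m).
It also fails if it takes over 72 s, if anything falls off the work surface, if the arm or the gripper's body presses on something with over 40 N, if the wrist force passes 120 N, or if a joint passes its speed limit or range.

### The arm

A 7-joint arm with a two-finger parallel gripper is mounted at the origin on the work surface. World frame = base frame: x ahead of the robot, y to its left, z up, the work surface at z = 0. Lengths are in m, angles in rad, forces in N, time in s.
With the tool pointing down it reaches from about 0.425 to 0.825 m from the base axis. Payload 3.6 kg.
Tool frame: the origin (TCP) lies midway between the tips of the shut fingers; the grasp point (between the pads) lies behind it (manip.tcp_to_grasp is the z of the grasp point in the tool frame, in m); z points along the fingers, y is the direction in which the jaws open and shut (so a half turn about z gives the same grasp; the last joint's range is limited). The gripper opens to 93 mm and grips with 3 to 60 N. Pads are 15 mm wide; open, the fingers measure 128 mm over their backs; the gripper's body (75 mm by 188 mm) begins 65 mm behind the grasp point.
Start: joints at [-1.244, 0.615, -0.013, 1.423, 0.008, 1.103, -0.04], TCP at [0.225, 0.61, 0.219] pointing down, gripper open.
Joint ranges: [-3.12, 3.12], [-0.3, 2.06], [-1.34, 1.32], [0.26, 2.42], [-1.36, 4.5], [0.01, 1.98], [-2.84, 2.84]. Speed limits (rad/s): [2.79, 2.79, 3.14, 3.14, 3.14, 3.14, 3.14].

### API

Orientations are given as a unit quaternion [w, x, y, z].
In Python, from plant import manip, vision gives the robot as it stands. The module is installed in compiled form; this text tells all that it offers.
- The arm moves only by the shell command python3 -m crank 'ROWS' [FORCE]. ROWS is JSON, a list of rows, each a list of 7 numbers: the shift along the tool's x, y, z normalised to -1 to 1, where 1 is 0.05 m, then the turn, a rotation vector about the tool's x, y, z normalised to -1 to 1, where 1 is 4 degrees, then the closure, from 0 (fully open) to 1 (shut). In form: [[x, y, z, wx, wy, wz, gripper], ...]. A call has 1 to 8 rows; each row shifts and turns the commanded pose from where the row before left it, along the tool's axes as they then stand; what a row does not reach is not made up. A row lasts 1/10 s, in which the tool goes at most 50 mm and 8.59 degrees, less where a joint would pass 70% of its speed; a pose out of reach is approached as far as the arm can. A call with a number of a shift or a turn outside -1 to 1 is refused whole. A call with a gripper value outside its range is refused whole. The fingers move at their own pace and stop on an object; FORCE is the grip in N (left out, the last holds). Time passes only in rows, so rows that do not move let the fingers close. It gives the time, the measured TCP pose, the force and the opening at its end, in the units of the state.
- manip.observe(): the state, without advancing time (a new reading comes with each control period).
- vision.get_image(name): name is "scene" or "top" or "wrist"; returns a dict with "pixels" (400x640x3 uint8, red, green, blue), "K" (3x3 intrinsics, pixels), "R" (3x3) and "t" (3): a world point X has camera coordinates R X + t; the wrist camera has in their place "hand_eye" (4x4, takes a point from camera to tool coordinates, whose origin is the TCP and whose axes are the flange's). Camera axes: x right, y down, z forward; pixel columns grow to the right and rows downward; lengths in m; the calibration is good to about 2 mm. A picture is of the moment at which its call begins: read the wrist's pose just before it. There is no depth.
- manip.sign_off(): hands the job in, once; it reports no verdict.
The state is a dict: "time": time; "q": joint angles; "dq": joint speeds; "effort": joint torques, N m; "tool_pos": TCP position; "ee_rot": TCP orientation; "force": force on the tool from outside, world axes, zero at the start; "torque": the same for the moment, N m; "finger_gap": opening from 0.0 (shut) to 1.0 (fully open).
Only numpy, scipy, OpenCV 4.12 (cv2) and the standard library are available. Lean on these libraries where they do the work, as an engineer would, in place of code of your own. Each camera call takes 0.05 s, during which the arm holds its last target.

## Working session

There is one attempt and no reset: what is moved stays moved. The work goes in short steps, Python scripts to look and compute and a shell command to move; the robot and the scene stay as the last step left them, time stands still between calls to the robot, and variables do not carry over. Pictures are saved under pics/ and viewed, and the job is handed in when it is done.

```bash
mkdir -p pics; ls; python3 - <<'E'
from plant import manip, vision
import cv2,json
print(manip.observe()); print(manip.tcp_to_grasp)
for n in ["scene","top","wrist"]:
    d=vision.get_image(n); cv2.imwrite(f"pics/{n}0.png",d["pixels"][:,:,::-1])
    print(n,{k:d[k] for k in d if k!="pixels"})
E
```

```text
pics
{'time': 0.0, 'q': array([-1.24446159,  0.6159344 , -0.01260167,  1.42491011,  0.00809933,
        1.10336636, -0.04040067]), 'dq': array([-2.47774203e-04,  8.69428248e-04, -4.65463717e-05,  3.61113454e-04,
       -2.45235690e-04,  5.91353324e-04, -5.72655403e-04]), 'effort': array([ 4.44441303e-04, -4.58941448e+01,  2.09200401e-01, -1.65735894e+01,
       -6.10800739e-02,  2.07582372e-02,  2.34324507e-04]), 'tool_pos': array([0.22433882, 0.609215  , 0.21746764]), 'ee_rot': array([-2.03268256e-04,  1.75477141e-01,  9.84482668e-01, -1.26780392e-03]), 'force': array([-0.34570047,  0.04820277,  0.03564285]), 'torque': array([ 0.01503814, -0.03470292,  0.04776299]), 'finger_gap': 1.0018217814374282}
-0.0188
scene {'K': array([[466.65988732,   0.        , 318.27038432],
       [  0.        , 466.65988732, 196.19042308],
       [  0.        ,   0.        ,   1.        ]]), 'R': array([[ 0.85339209,  0.5211684 ,  0.01026871],
       [ 0.42764173, -0.68870986, -0.58549234],
       [-0.29806794,  0.50404586, -0.8106129 ]]), 't': array([-0.50013551, -0.01486259,  1.64961575])}
top {'K': a
[... 175 characters left out ...]
009, -0.99998795, -0.00431481],
       [-0.99379376, -0.00184569, -0.11122296],
       [ 0.11121365,  0.00454831, -0.99378611]]), 't': array([0.17704514, 0.48799762, 1.50023285])}
wrist {'K': array([[283.06936675,   0.        , 316.57581533],
       [  0.        , 283.06936675, 199.32859849],
       [  0.        ,   0.        ,   1.        ]]), 'hand_eye': array([[ 4.56690566e-04, -9.69176411e-01, -2.46367361e-01,
         6.80035491e-02],
       [ 9.99999896e-01,  4.39452210e-04,  1.24950818e-04,
        -9.33833796e-04],
       [-1.28327039e-05, -2.46367393e-01,  9.69176510e-01,
        -1.66445611e-01],
       [ 0.00000000e+00,  0.00000000e+00,  0.00000000e+00,
         1.00000000e+00]])}
```

View pics/scene0.png

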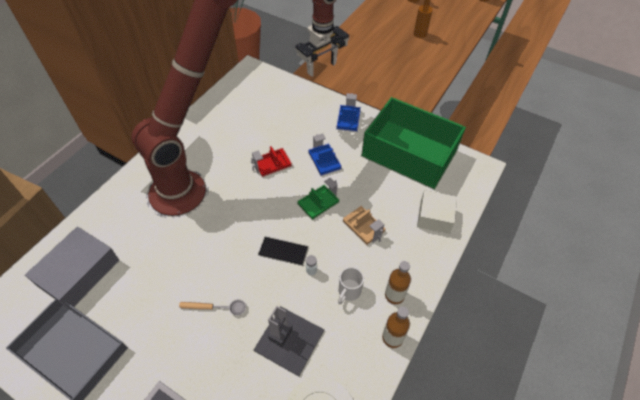

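View pics/top0.png

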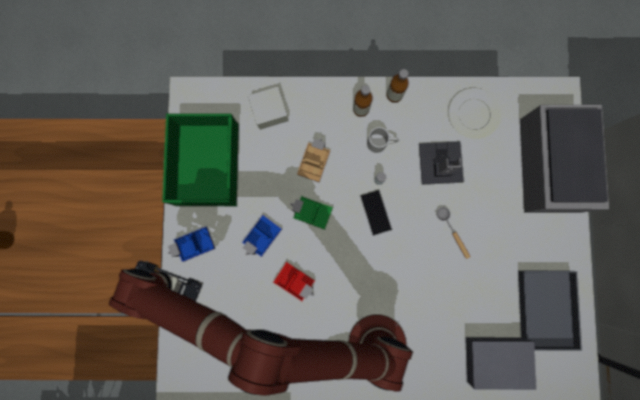

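View pics/wrist0.png

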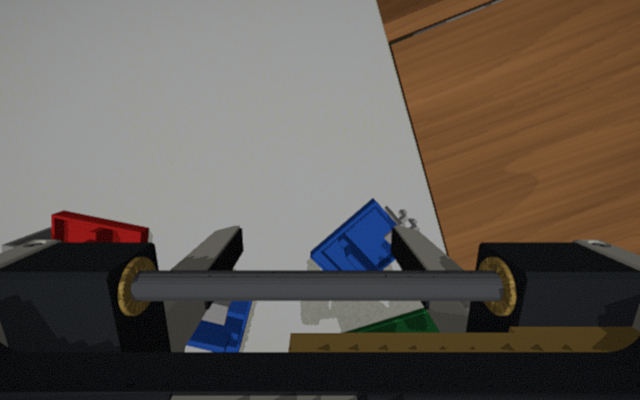

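Candidates (scene px): tan (362,225), green (318,202), blue (325,158) and (348,118), red (273,162). The wooden one is tan, at top px (314,162). The stand is at scene (289,338), top (441,162). Next I'll take close crops.

```bash
python3 - <<'E'
import cv2,numpy as np
s=cv2.imread("pics/scene0.png");t=cv2.imread("pics/top0.png")
c=lambda im,x,y,w,h:cv2.resize(im[y:y+h,x:x+w],(400,300),interpolation=cv2.INTER_CUBIC)
out=np.vstack([np.hstack([c(s,330,195,64,48),c(t,284,132,64,48)]),np.hstack([c(s,240,295,100,75),c(t,410,132,64,48)])])
cv2.imwrite("pics/crop0.png",out)
E
```

```text
(no output)
```

View pics/crop0.png

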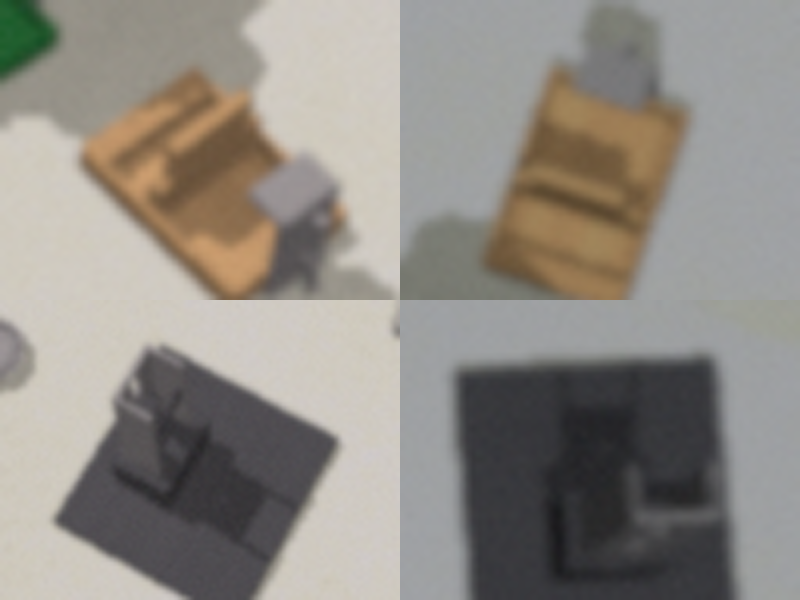

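```bash
cat > h.py <<'E'
import numpy as np,cv2
from plant import manip,vision
from scipy.spatial.transform import Rotation as Rn
def rot(): 
    o=manip.observe(); w,x,y,z=o["ee_rot"]; return np.array(o["tool_pos"]),Rn.from_quat([x,y,z,w]).as_matrix()
def cam(n):
    """returns image(bgr),K,C(center),Rcw (cam->world)"""
    if n=="wrist":
        p,R=rot(); d=vision.get_image(n); H=d["hand_eye"]
        return d["pixels"][:,:,::-1].copy(),d["K"],p+R@H[:3,3],R@H[:3,:3]
    d=vision.get_image(n); return d["pixels"][:,:,::-1].copy(),d["K"],-d["R"].T@d["t"],d["R"].T
def ray(c,px):
    _,K,C,R=c; v=R@np.linalg.inv(K)@np.array([px[0],px[1],1.]); return C,v/np.linalg.norm(v)
def onz(c,px,z):
    C,v=ray(c,px); return C+v*(z-C[2])/v[2]
def onplane(c,px,p,n):
    C,v=ray(c,px); return C+v*((p-C)@n)/(v@n)
def proj(c,X):
    _,K,C,R=c; q=K@(R.T@(np.array(X,float)-C)); return q[:2]/q[2]
def tri(rays):
    A=np.zeros((3,3));b=np.zeros(3)
    for C,v in rays:
        P=np.eye(3)-np.outer(v,v);A+=P;b+=P@C
    return np.linalg.solve(A,b)
E
python3 - <<'E'
from h import *
ct=cam("top");cs=cam("scene")
print(cs[2],ct[2])
for n,c,(x,y,w,h) in(("t",ct,(284,132,64,60)),("s",cs,(330,195,64,60))):
    hsv=cv2.cvtColor(c[0],cv2.COLOR_BGR2HSV)
    m=cv2.inRange(hsv,(8,70,60),(25,255,255)); mm=np.zeros_like(m);mm[y:y+h,x:x+w]=m[y:y+h,x:x+w]
    k=max(cv2.findContours(mm,0,1)[0],key=cv2.contourArea)
    r=cv2.minAreaRect(k); print(n,r,cv2.boxPoints(r).round(1).tolist())
    if n=="t": print([onz(c,p,.02).round(3).tolist() for p in cv2.boxPoints(r)], onz(c,r[0],.015))
# stand foot plate corners top
c=ct;m=cv2.inRange(cv2.cvtColor(c[0],cv2.COLOR_BGR2GRAY),0,85); mm=np.zeros_like(m);mm[130:195,410:475]=m[130:195,410:475]
k=max(cv2.findContours(mm,0,1)[0],key=cv2.contourArea);r=cv2.minAreaRect(k);print(r)
print([onz(c,p,.01).round(3).tolist() for p in cv2.boxPoints(r)],onz(c,r[0],.01))
E
```

```text
[ 0.92486512 -0.58106317  1.33363363] [0.31770832 0.17112018 1.54595103]
t ((313.08001708984375, 161.94000244140625), (23.18646812438965, 33.6702995300293), 19.44003677368164) [[296.5, 174.0], [307.79998779296875, 142.1999969482422], [329.6000061035156, 149.89999389648438], [318.3999938964844, 181.6999969482422]]
[[0.583, 0.279, 0.02], [0.697, 0.24, 0.02], [0.669, 0.163, 0.02], [0.555, 0.202, 0.02]] [0.62675092 0.22128618 0.015     ]
s ((363.5000305175781, 223.00003051757812), (36.06244659423828, 26.16295051574707), 45.0) [[341.5, 219.5], [360.0, 201.0], [385.5, 226.5], [367.0, 245.0]]
((440.73602294921875, 162.3045654296875), (41.03830337524414, 40.89580535888672), 85.91438293457031)
[[0.696, -0.156, 0.01], [0.707, -0.301, 0.01], [0.559, -0.307, 0.01], [0.548, -0.163, 0.01]] [ 0.62711082 -0.23176027  0.01      ]
```

The close crop confirms it. The caddy is tan wood with a steel plate and claws, handle at about (0.617, 0.224), yaw about -0.33. The stand's channel opens towards world +x and its face looks to -x. I'll look at the stand's face with the wrist camera first.

```bash
python3 -m crank '[[-0.5,-0.4,0,0,0,-1,0.6],[-0.65,-0.5,0,0,0,-1,0.6],[-0.65,-0.5,0,0,0,-1,0.6],[-0.65,-0.5,0,0,0,-1,0.6],[-0.65,-0.5,0,0,0,-1,0.6],[-0.65,-0.5,0,0,0,0,0.6],[-0.65,-0.5,0,0,0,0,0.6],[-0.65,-0.6,0,0,0,0,0.6]]' 20
```

```text
time: 1.05
tool_pos: [0.4492, 0.3806, 0.2187]
ee_rot: [0.0, 0.001, 1.0, 0.0]
force: [0.0, -0.9, 0.1]
finger_gap: 0.409
```

```bash
python3 -m crank '[[-0.12,-0.9,0,0,0,0,0.6],[-0.12,-0.95,0,0,0,0,0.6],[-0.12,-0.95,0,0,0,0,0.6],[-0.12,-0.95,0,0,0,0,0.6],[-0.12,-0.95,0,0,0,0,0.6],[-0.12,-0.95,0,0,0,0,0.6],[-0.12,-0.95,0,0,0,0,0.6],[-0.12,-0.95,0,0,0,0,0.6]]' 
python3 -m crank '[[0,-0.95,0,0,0,0,0.6],[0,-0.95,0,0,-1,0,0.6],[0,-0.95,0.1,0,-1,0,0.6],[0,-0.95,0.1,0,-1,0,0.6],[0,-0.6,0.1,0,-1,0,0.6],[0,-0.3,0.1,0,0,0,0.6],[0,0,0,0,0,0,0.6]]' 
python3 - <<'E'
from h import *
c=cam("wrist");cv2.imwrite("pics/w1.png",c[0])
E
```

```text
time: 1.85
tool_pos: [0.4948, 0.0015, 0.2189]
ee_rot: [0.0, 0.002, 1.0, 0.0]
force: [1.0, 0.6, -0.6]
finger_gap: 0.4
time: 2.55
tool_pos: [0.496, -0.2349, 0.1984]
ee_rot: [0.139, 0.005, 0.99, -0.001]
force: [-1.2, -0.1, -0.0]
finger_gap: 0.399
```

View pics/w1.png

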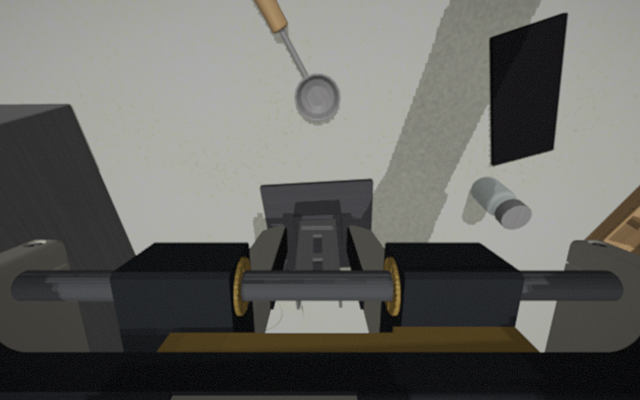

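The wrist picture shows the channel face with its slots at about (316,245), partly hidden by the gripper. Tilting further will bring it clear.

```bash
python3 -m crank '[[0,-0.2,0,0,-1,0,0.6],[0,-0.2,0,0,-1,0,0.6],[0,0,0,0,-1,0,0.6],[0,0,0,0,-1,0,0.6],[0,0,0,0,-1,0,0.6],[0,0,0,0,-1,0,0.6],[0,0,0,0,-1,0,0.6],[0,0,0,0,0,0,0.6]]' 
python3 - <<'E'
from h import *
c=cam("wrist");cv2.imwrite("pics/w2.png",c[0]); print(c[2],c[3].tolist())
E
```

```text
time: 3.4
tool_pos: [0.4988, -0.2655, 0.2221]
ee_rot: [0.361, -0.001, 0.933, 0.01]
force: [0.5, -0.6, 0.1]
finger_gap: 0.4
[ 0.33636837 -0.26926661  0.2994438 ] [[-0.009118012466982938, 0.5507317215695574, 0.8346325135685052], [0.9997854315746671, -0.010504372145134382, 0.017853542418557865], [0.01859980267923987, 0.8346162166066903, -0.5505177729351027]]
```

View pics/w2.png

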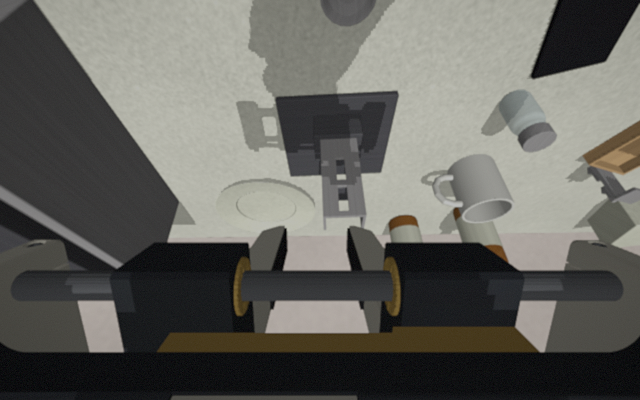

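```bash
python3 - <<'E'
import cv2
im=cv2.imread("pics/w2.png")[80:240,260:420]
cv2.imwrite("pics/w2c.png",cv2.flip(cv2.resize(im,(600,600),interpolation=cv2.INTER_CUBIC),-1))
cv2.imwrite("pics/w2d.png",cv2.resize(im[50:160,50:110],(420,590)[0:2] if 0 else (420,770),interpolation=cv2.INTER_CUBIC)[:600])
E
```

```text
(no output)
```

View pics/w2d.png

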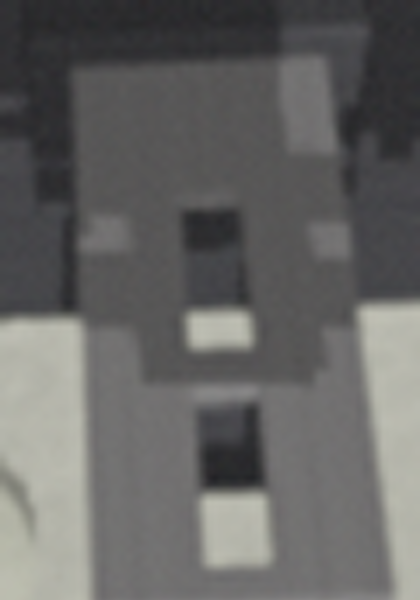

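```bash
cat >> h.py <<'E'
def fitstand(obs,c0s,x0=(0.6,-0.25,0.,0.02)):
    """obs list of (cam,px,(y,z,usesH)); params X,Y,yaw,h"""
    from scipy.optimize import least_squares
    def pt(p,o):
        y,z,u=o; return np.array([p[0]-np.sin(p[2])*y,p[1]+np.cos(p[2])*y,z+u*p[3]])
    f=lambda p:np.concatenate([proj(c,pt(p,o))-px for c,px,o in obs])
    r=least_squares(f,x0); return r.x,r.fun.reshape(-1,2)
E
python3 - <<'E'
from h import *
K=np.array([[283.06936675,0,316.57581533],[0,283.06936675,199.32859849],[0,0,1]])
C=np.array([0.33636837,-0.26926661,0.2994438]);R=np.array([[-0.009118012466982938, 0.5507317215695574, 0.8346325135685052], [0.9997854315746671, -0.010504372145134382, 0.017853542418557865], [0.01859980267923987, 0.8346162166066903, -0.5505177729351027]])
c=(None,K,C,R)
P=[((72,65),(-.022,.048,0)),((328,58),(.022,.048,0)),
((182,192),(-.005,.07,1)),((240,190),(.005,.07,1)),((187,350),(-.005,.102,1)),((255,348),(.005,.102,1)),
((195,387),(-.005,.11,1)),((260,385),(.005,.11,1)),((203,568),(-.005,.142,1)),((275,566),(.005,.142,1))]
obs=[(c,(np.array(p)+.5)/7-.5+[310,130],o) for p,o in P]
x,f=fitstand(obs,None);print(x,'\n',f.round(2))
E
```

```text
[ 0.58298527 -0.23630237  0.03199509  0.00857088] 
 [[ 0.03 -0.05]
 [-0.41 -0.13]
 [-0.36  0.28]
 [-0.01  0.31]
 [ 0.53 -0.32]
 [-0.06 -0.3 ]
 [-0.18  0.28]
 [-0.22  0.3 ]
 [ 0.52 -0.23]
 [ 0.05 -0.22]]
```

```bash
python3 - <<'E'
from h import *
K=np.array([[283.06936675,0,316.57581533],[0,283.06936675,199.32859849],[0,0,1]])
C=np.array([0.33636837,-0.26926661,0.2994438]);R=np.array([[-0.009118012466982938, 0.5507317215695574, 0.8346325135685052], [0.9997854315746671, -0.010504372145134382, 0.017853542418557865], [0.01859980267923987, 0.8346162166066903, -0.5505177729351027]])
im=cv2.imread("pics/w2.png");c=(im,K,C,R)
def edge_pts(g,p0,p1,n=25,w=5):
    p0=np.array(p0,float);p1=np.array(p1,float);t=(p1-p0)/np.linalg.norm(p1-p0);nn=np.array([-t[1],t[0]]);out=[]
    s=np.arange(-w,w+.01,.25)
    for a in np.linspace(.1,.9,n):
        q=p0+a*(p1-p0);pts=q+s[:,None]*nn
        v=cv2.remap(g,pts[:,:1].astype(np.float32),pts[:,1:].astype(np.float32),1)[:,0]
        d=np.abs(np.gradient(v)); out.append(pts[(d.argmax())])
    return np.array(out)
g=cv2.GaussianBlur(cv2.cvtColor(im,6),(3,3),0).astype(np.float32)
for a,b in (((277,97),(397,92)),((277,97),(290,175)),((397,92),(382,173))):
    e=edge_pts(g,a,b); W=np.array([onz(c,p,.01)[:2] for p in e])
    vx,vy,x,y=cv2.fitLine(W.astype(np.float32),cv2.DIST_HUBER,0,.001,.001).ravel()
    print(W[0].round(4),W[-1].round(4),np.degrees(np.arctan2(vy,vx)))
# top cam plate
ct=cam("top");g=cv2.GaussianBlur(cv2.cvtColor(ct[0],6),(3,3),0).astype(np.float32)
cs=cam("scene");cv2.imwrite("pics/scene1.png",cs[0]);cv2.imwrite("pics/top1.png",ct[0])
for a,b in (((420,143),(461,142)),((421,184),(463,182)),((420,143),(421,184)),((461,142),(463,182))):
    e=edge_pts(g,a,b,w=3); W=np.array([onz(ct,p,.01)[:2] for p in e])
    vx,vy,x,y=cv2.fitLine(W.astype(np.float32),cv2.DIST_HUBER,0,.001,.001).ravel()
    print('top',W[0].round(4),W[-1].round(4),np.degrees(np.arctan2(vy,vx)))
E
```

```text
[ 0.5496 -0.2948] [ 0.5433 -0.1814] -87.17684
[ 0.564  -0.3126] [ 0.6823 -0.3056] 3.0303674
[ 0.5575 -0.1636] [ 0.6779 -0.1571] 2.9215527
top [ 0.6992 -0.1744] [ 0.7068 -0.2914] -87.89442
top [ 0.5481 -0.1749] [ 0.554  -0.2936] -87.001045
top [ 0.6819 -0.1544] [ 0.5638 -0.1591] 2.9571154
top [ 0.6862 -0.3044] [ 0.5709 -0.3099] 2.9561105
```

```bash
python3 -m crank '[[0,0.7,0,0,1,0,0.6],[0,0.9,0,0,1,0,0.6],[0,0.9,0,0,1,0,0.6],[0,0.9,0,0,1,0,0.6],[0,0.9,0,0,1,0,0.6],[0,0.9,0,0,1,0,0.6],[0,0.9,0,0,1,0,0.6],[-0.4,0.9,0,0,1,0,0.6]]' 
python3 -m crank '[[-0.4,0.6,0,0,1,1,0.6],[-0.4,0.3,0,0,1,1,0.6],[-0.4,0,0,0,0.7,1,0.6],[0,0,0,0,0,1,0.6],[0,0,0,0,0,1,0.6],[0,0,0,0,0,1,0.6],[0,0,0,0,0,1,0.6],[0,0,0,0,0,1,0.6]]' 
python3 -m crank '[[0,0,0,0,0,1,0.6],[0,0,0,0,0,1,0.6],[0,0,0,0,0,1,0.6],[0,0,0,0,0,1,0.6],[0,0,0,0,0,1,0.6],[0,0,0,0,0,1,0.6],[0,0,0,0,0,1,0.6],[0,0,0,0,0,1,0.6]]' 
python3 -m crank '[[0,0,0,0,0,1,0.6],[0,0,0,0,0,1,0.6],[0,0,0,0,0,1,0.6],[0,0,0,0,0,1,0.6],[0,0,0,0,0,1,0.6],[0,0,0,0,0,1,0.6],[0,0,0,0,0,1,0.6],[0,0,0,0,0,1,0.6]]' 
python3 -m crank '[[0,0,0,0,0,1,0.6],[0,0,0,0,0,1,0.6],[0,0,0,0,0,1,0.6],[0,0,0,0,0,0,0.6]]' 
python3 - <<'E'
from h import *
print(rot()[1].round(3))
c=cam("wrist");cv2.imwrite("pics/w3.png",c[0])
E
```

```text
time: 4.35
tool_pos: [0.5134, -0.0061, 0.226]
ee_rot: [0.154, -0.01, 0.988, 0.015]
force: [1.5, -0.7, -1.1]
finger_gap: 0.403
time: 5.15
tool_pos: [0.5742, 0.037, 0.243]
ee_rot: [0.055, 0.262, 0.963, 0.041]
force: [0.6, -0.2, -0.4]
finger_gap: 0.4
time: 5.95
tool_pos: [0.5741, 0.0371, 0.243]
ee_rot: [0.041, 0.517, 0.853, 0.055]
force: [0.1, 0.9, -0.2]
finger_gap: 0.405
time: 6.75
tool_pos: [0.5742, 0.0372, 0.243]
ee_rot: [0.024, 0.732, 0.678, 0.064]
force: [0.6, -0.2, 0.7]
finger_gap: 0.4
time: 7.15
tool_pos: [0.5742, 0.037, 0.2428]
ee_rot: [0.018, 0.798, 0.599, 0.066]
force: [0.2, 0.3, -0.2]
finger_gap: 0.398
[[ 0.274  0.953  0.127]
 [ 0.958 -0.282  0.051]
 [ 0.085  0.107 -0.991]]
```

View pics/w3.png

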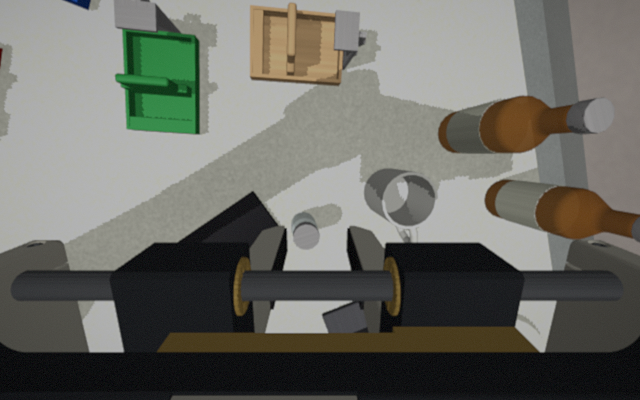

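```bash
cat >> h.py <<'E'
def goto(pos,yaw,pitch=0.,p=None,R=None):
    """target TCP pos, tool y at angle yaw, z down; prints rotvec (unit 4deg) in current tool axes and translation in target tool axes & current (unit 50mm)"""
    p0,R0=rot()
    y=np.array([np.cos(yaw),np.sin(yaw),0]);z=np.array([0,0,-1.]);x=np.cross(y,z)
    T=np.column_stack([x,y,z])@Rn.from_rotvec([pitch,0,0]).as_matrix()
    rv=np.degrees(Rn.from_matrix(R0.T@T).as_rotvec())/4
    d=np.array(pos)-p0
    print("pos",p0.round(4),"rotvec/4deg",rv.round(2),"d now",(R0.T@d/.05).round(3),"d after",(T.T@d/.05).round(3))
E
python3 -c "
from h import *
goto([.585,.12,.22],-.33)"
```

```text
pos [0.5743 0.0366 0.2427] rotvec/4deg [ 1.52 -1.25  0.68] d now [ 1.619 -0.314  0.563] d after [ 1.648 -0.338  0.454]
```

```bash
python3 -m crank '[[0.4,-0.08,0.14,0.76,-0.62,0.34,0.6],[0.4,-0.08,0.14,0.76,-0.62,0.34,0.6],[0.4,-0.08,0.12,0,0,0,0.6],[0.4,-0.08,0.1,0,0,0,0.6],[0,0,0,0,0,0,0.6]]' 
python3 - <<'E'
from h import *
goto([.585,.12,.22],-.33)
c=cam("wrist");cv2.imwrite("pics/w4.png",c[0]);np.savez("w4.npz",C=c[2],R=c[3],K=c[1])
cv2.imwrite("pics/w4c.png",cv2.resize(c[0][30:230,190:430],(720,600),interpolation=cv2.INTER_CUBIC))
E
```

```text
time: 7.7
tool_pos: [0.5847, 0.1201, 0.2177]
ee_rot: [-0.002, 0.813, 0.582, -0.0]
force: [0.2, 0.0, 0.1]
finger_gap: 0.4
pos [0.5847 0.1201 0.2177] rotvec/4deg [-0.05 -0.03  0.02] d now [ 0.001  0.007 -0.046] d after [ 0.001  0.007 -0.046]
```

View pics/w4c.png

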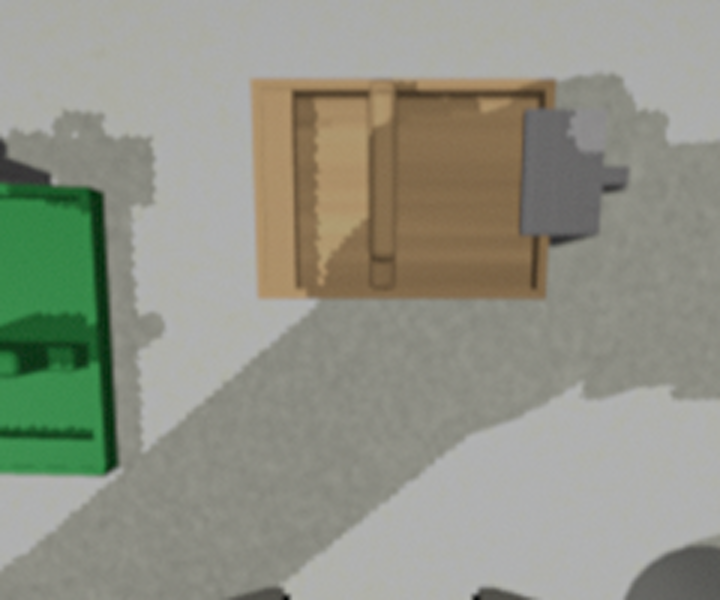

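```bash
python3 - <<'E'
from h import *
d=np.load("w4.npz");c=(None,d["K"],d["C"],d["R"])
f=lambda x,y:(np.array([x,y])+.5)/3-.5+[190,30]
rim=np.array([onz(c,f(*p),.02)[:2] for p in((252,78),(555,78),(546,297),(259,297))])
led=np.array([onz(c,f(*p),.076)[:2] for p in((527,110),(603,112),(600,236),(521,232))])
pan=np.array([onz(c,f(*p),.068)[:2] for p in((371,82),(396,82),(395,257),(371,257))])
for n,q,ox in(("rim",rim,0),("led",led,.049),("pan",pan,-.01)):
    ax=(q[1]+q[2]-q[0]-q[3]);s=(q[0]+q[1]-q[2]-q[3])/2;ang=np.arctan2(ax[1],ax[0]);ang2=np.arctan2(-s[0],s[1])
    print(n,q.mean(0),np.linalg.norm(ax)/2,np.linalg.norm(s),ang,ang2)
    a=np.mean([-.33]);print(" handle", q.mean(0)+(-.01-ox)*np.array([np.cos(ang2),np.sin(ang2)]))
E
```

```text
rim [0.62701481 0.21915618] 0.11911717233201963 0.08332078879859682 -0.32880640913011366 -0.3267865360177222
 handle [0.61754402 0.22236619]
led [0.6771162  0.20129959] 0.026420346369117026 0.03923429366124717 -0.36551654530125466 -0.3147862972474965
 handle [0.62101531 0.21956678]
pan [0.61986305 0.22260888] 0.008549000761636932 0.0572330744745764 -0.3288873166203974 -0.3306778662641829
 handle [0.61986305 0.22260888]
```

```bash
python3 -c "
from h import *
goto([.6187,.2224,.11],-.328)"
```

```text
pos [0.5848 0.1169 0.2186] rotvec/4deg [-0.03 -0.   -0.06] d now [ 2.214 -0.044  2.172] d after [ 2.215 -0.038  2.172]
```

```bash
python3 -m crank '[[0.5,0,0.5,0,0,0,0.6],[0.5,0,0.5,0,0,0,0.6],[0.5,0,0.5,0,0,0,0.6],[0.5,0,0.5,0,0,0,0.6],[0.2,-0.05,0.1,0,0,0,0.6],[0,0,0,0,0,0,0.6]]' 
for i in 1 2 3; do python3 -c "
from h import *
goto([.6187,.2224,.11],-.328)
vision.get_image('top')
o=manip.observe();print(o['q'],o['dq'])"; done
```

```text
time: 8.35
tool_pos: [0.6189, 0.2203, 0.1139]
ee_rot: [-0.001, 0.815, 0.579, -0.001]
force: [-0.1, 0.4, 0.3]
finger_gap: 0.397
pos [0.6189 0.2203 0.1139] rotvec/4deg [-0.03  0.01 -0.1 ] d now [ 0.039 -0.017  0.077] d after [ 0.039 -0.017  0.077]
[-0.72967809  0.81681341  0.66793222  1.53056063 -0.56759906  0.99480337
 -0.23723588] [ 0.01765839 -0.02764006  0.03505429  0.00128606  0.00451525 -0.00394137
 -0.00049334]
pos [0.6198 0.2185 0.1152] rotvec/4deg [ 0.01  0.01 -0.13] d now [ 0.067 -0.047  0.105] d after [ 0.068 -0.046  0.105]
[-0.72898698  0.81580295  0.6691774   1.5306123  -0.56750408  0.99467857
 -0.23727565] [ 0.01134648 -0.01396344  0.01626121 -0.00071261 -0.0016022  -0.00531515
 -0.0015567 ]
pos [0.6203 0.2175 0.1161] rotvec/4deg [ 0.03  0.   -0.15] d now [ 0.082 -0.064  0.121] d after [ 0.083 -0.063  0.121]
[-0.72866118  0.81534909  0.66956417  1.53058593 -0.56771449  0.99467626
 -0.2373767 ] [ 0.00448528 -0.00637773 -0.00075859 -0.00087271 -0.00422493 -0.0013941
 -0.00121717]
```

```bash
python3 -m crank '[[0.085,-0.06,0.2,0,0,-0.15,0.6],[0,0,0.2,0,0,0,0.6],[0,0,0.1,0,0,0,0.6],[0,0,0,0,0,0,0.6],[0,0,0,0,0,0,0.6],[0,0,0,0,0,0,0.6]]' 
python3 -c "
from h import *
goto([.6187,.2224,.026],-.328)
c=cam('wrist');cv2.imwrite('pics/w5.png',c[0])"
```

```text
time: 9.1
tool_pos: [0.6184, 0.2248, 0.0894]
ee_rot: [-0.0, 0.812, 0.583, 0.0]
force: [0.2, -0.0, 0.1]
finger_gap: 0.4
pos [0.6184 0.2248 0.0894] rotvec/4deg [-0.   -0.01  0.03] d now [-0.044  0.021  1.269] d after [-0.043  0.021  1.269]
```

View pics/w5.png

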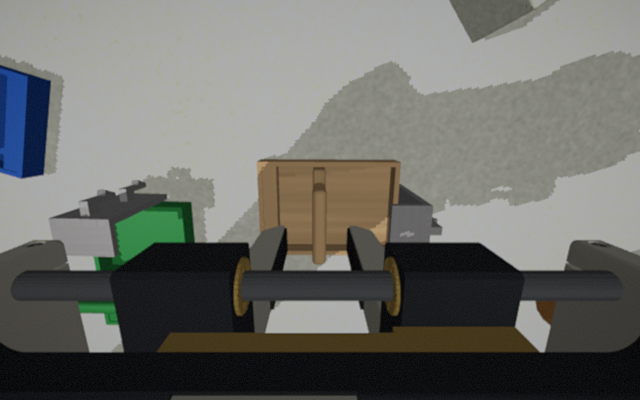

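```bash
python3 - <<'E'
import cv2
im=cv2.imread("pics/w5.png")[150:280,240:410]
cv2.imwrite("pics/w5c.png",cv2.resize(im,(785,600),interpolation=cv2.INTER_CUBIC))
from h import *
p=np.array([.6187,.2224,0]);
E
```

```text
(no output)
```

View pics/w5c.png

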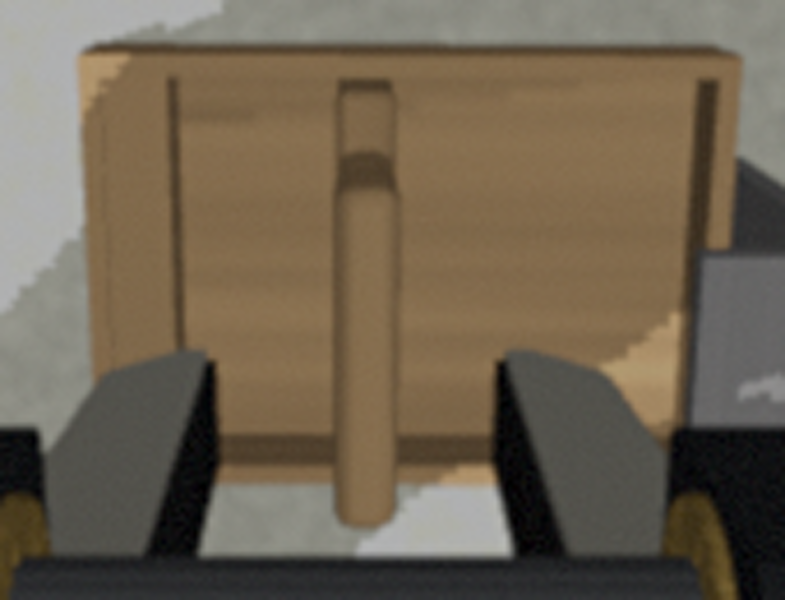

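```bash
python3 -m crank '[[0,0,0.3,0,0,0,0.6],[0,0,0.3,0,0,0,0.6],[0,0,0.3,0,0,0,0.6],[0,0,0.2,0,0,0,0.6],[0,0,0.17,0,0,0,0.6],[0,0,0,0,0,0,0.6],[0,0,0,0,0,0,0.6]]' 
python3 -c "
from h import *
goto([.6187,.2224,.026],-.328);print(manip.observe()['force'])"
```

```text
time: 9.85
tool_pos: [0.6183, 0.2249, 0.0256]
ee_rot: [-0.0, 0.812, 0.583, -0.0]
force: [-0.4, -0.4, 0.4]
finger_gap: 0.4
pos [0.6183 0.2249 0.0256] rotvec/4deg [-0.01 -0.    0.03] d now [-0.044  0.023 -0.007] d after [-0.044  0.024 -0.007]
[-0.36903665 -0.41864372  0.35410228]
```

```bash
python3 -m crank '[[0,0,0,0,0,0,0.9],[0,0,0,0,0,0,1],[0,0,0,0,0,0,1],[0,0,0,0,0,0,1],[0,0,0,0,0,0,1]]' 45
python3 -m crank '[[0,0,-0.2,0,0,0,1],[0,0,-0.5,0,0,0,1],[0,0,-0.7,0,0,0,1],[0,0,-0.7,0,0,0,1],[0,0,-0.7,0,0,0,1],[0,0,-0.4,0,0,0,1],[0,0,0,0,0,0,1],[0,0,0,0,0,0,1]]'
python3 -c "
from h import *
print(manip.observe()['force'],manip.observe()['torque']);c=cam('wrist');cv2.imwrite('pics/w6.png',c[0])"
```

```text
time: 10.35
tool_pos: [0.6187, 0.2249, 0.0261]
ee_rot: [-0.0, 0.812, 0.583, 0.0]
force: [0.4, -0.4, 1.2]
finger_gap: 0.106
time: 11.15
tool_pos: [0.6172, 0.225, 0.1849]
ee_rot: [-0.001, 0.812, 0.583, -0.001]
force: [-0.2, 0.6, -3.5]
finger_gap: 0.104
[-0.19918045  0.63800315 -3.49326125] [-0.04645426  0.08374819 -0.00935527]
```

View pics/w6.png

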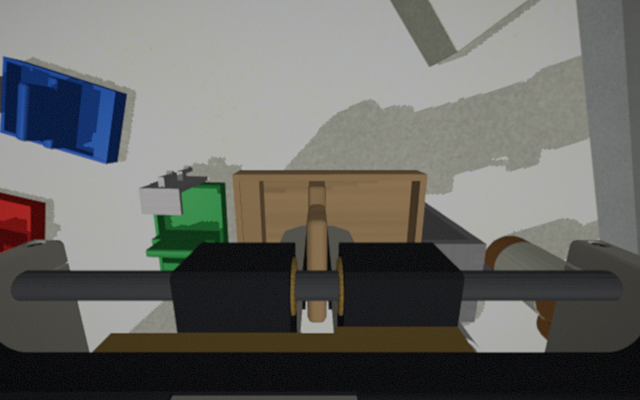

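```bash
python3 - <<'E'
import cv2
im=cv2.imread("pics/w6.png")[160:335,220:500]
cv2.imwrite("pics/w6c.png",cv2.resize(im,None,fx=2.85,fy=2.85,interpolation=cv2.INTER_CUBIC))
im=cv2.imread("pics/w6.png")[160:195,280:350]
cv2.imwrite("pics/w6d.png",cv2.resize(im,None,fx=10,fy=10,interpolation=cv2.INTER_CUBIC))
E
```

View pics/w6c.png

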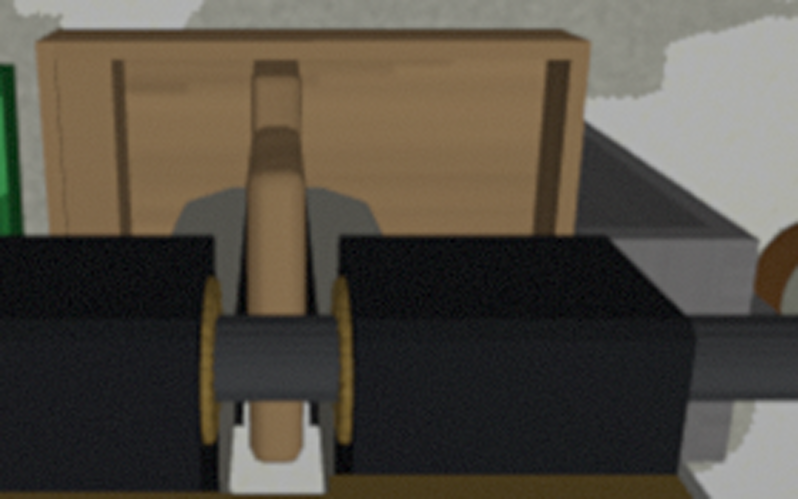

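View pics/w6d.png

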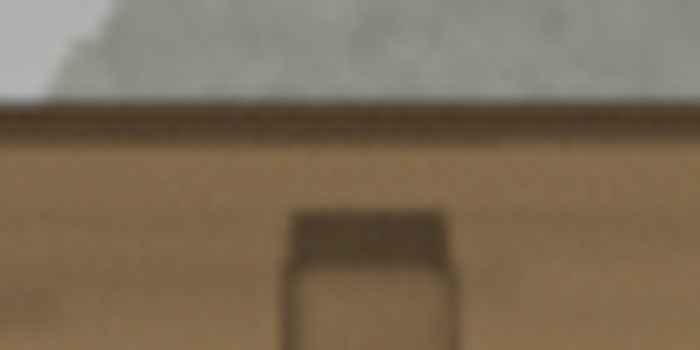

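```bash
python3 - <<'E'
from h import *
d=vision.get_image("wrist");H=d["hand_eye"];K=d["K"]
c=(None,K,H[:3,3],H[:3,:3])
zc=.0256
for n,px,z in (("bot",(316,169.9),0),("rim",(316,173.8),.02),("panfar",(316,216),.068),("pannear",(316,321.2),.068),("ledfar",(480,243.3),.076),("lednear",(475,321),.076),("ledBack",(484,243.3),.076),("panL",(307.3,240),.068),("panR",(325.7,240),.068)):
    print(n,onz(c,px,zc-z).round(4))
E
```

```text
bot [ 0.0389 -0.0004  0.0256]
rim [ 0.0395 -0.0004  0.0056]
panfar [ 0.0276 -0.0003 -0.0424]
pannear [-0.0283 -0.0003 -0.0424]
ledfar [ 0.0176  0.072  -0.0504]
lednear [-0.022   0.0753 -0.0504]
ledBack [ 0.0176  0.0737 -0.0504]
panL [ 0.0158 -0.0044 -0.0424]
panR [ 0.0158  0.0043 -0.0424]
```

```bash
python3 -c "
from h import *
goto([.4481,-.2411,.185],.0515)"
```

```text
pos [0.6165 0.225  0.1835] rotvec/4deg [-0.08  0.01 -5.4 ] d now [-9.911 -0.209 -0.012] d after [-9.137 -3.844 -0.031]
```

```bash
python3 -m crank '[[-0.3,0,0,0,0,0,1],[-0.6,0,0,0,0,0,1],[-0.8,-0.02,0,0,0,0,1],[-0.8,-0.02,0,0,0,0,1],[-0.8,-0.02,0,0,0,0,1],[-0.8,-0.02,0,0,0,0,1],[-0.8,-0.02,0,0,0,0,1],[-0.8,-0.02,0,0,0,0,1]]'
python3 -m crank '[[-0.8,-0.02,0,0,0,0,1],[-0.8,-0.02,0,0,0,0,1],[-0.8,-0.02,0,0,0,0,1],[-0.8,-0.02,0,0,0,0,1],[-0.6,-0.02,0,0,0,-0.5,1],[-0.3,-0.02,0,0,0,-0.9,1],[0,0,0,0,0,-1,1],[0,0,0,0,0,-1,1]]'
python3 -m crank '[[0,0,0,0,0,-1,1],[0,0,0,0,0,-0.7,1],[0,0,0,0,0,-0.3,1],[0,0,0,0,0,0,1],[0,0,0,0,0,0,1],[0,0,0,0,0,0,1]]'
python3 -c "
from h import *
goto([.4481,-.2411,.130],.0515)
c=cam('wrist');cv2.imwrite('pics/w7.png',c[0])
c=cam('top');cv2.imwrite('pics/top2.png',c[0][100:240,380:520].repeat(4,0).repeat(4,1))
c=cam('scene');cv2.imwrite('pics/sc2.png',cv2.resize(c[0][240:400,200:360],(600,600),interpolation=cv2.INTER_CUBIC))"
```

```text
time: 12.05
tool_pos: [0.5191, -0.0456, 0.1849]
ee_rot: [-0.001, 0.813, 0.583, -0.001]
force: [0.5, -1.3, -2.3]
finger_gap: 0.101
time: 12.85
tool_pos: [0.4481, -0.237, 0.1848]
ee_rot: [-0.001, 0.738, 0.675, -0.001]
force: [0.9, 0.2, -2.5]
finger_gap: 0.106
time: 13.45
tool_pos: [0.4502, -0.2357, 0.1854]
ee_rot: [-0.001, 0.689, 0.725, -0.0]
force: [0.6, -0.4, -2.2]
finger_gap: 0.106
pos [ 0.4502 -0.2357  0.1854] rotvec/4deg [-0.02 -0.01 -0.01] d now [-0.106 -0.046  1.108] d after [-0.105 -0.048  1.108]
```

View pics/w7.png

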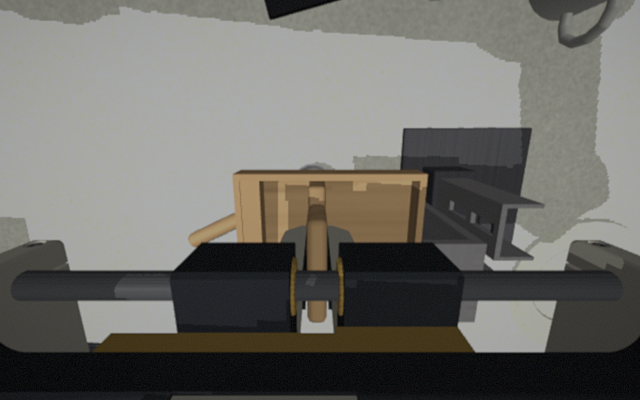

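View pics/sc2.png

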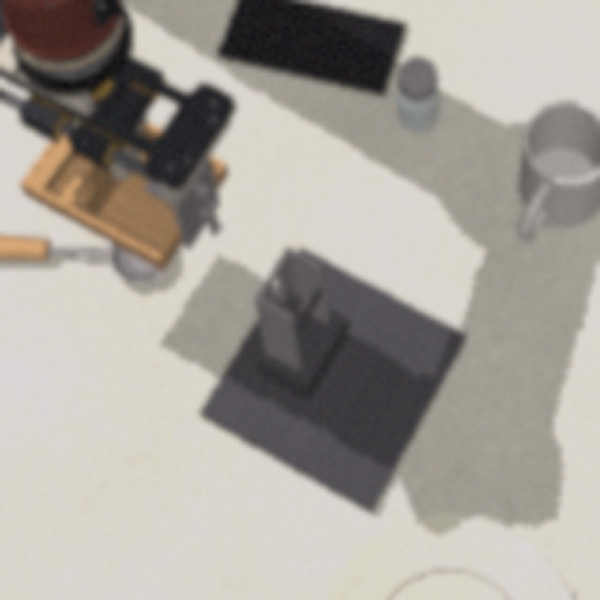

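View pics/top2.png

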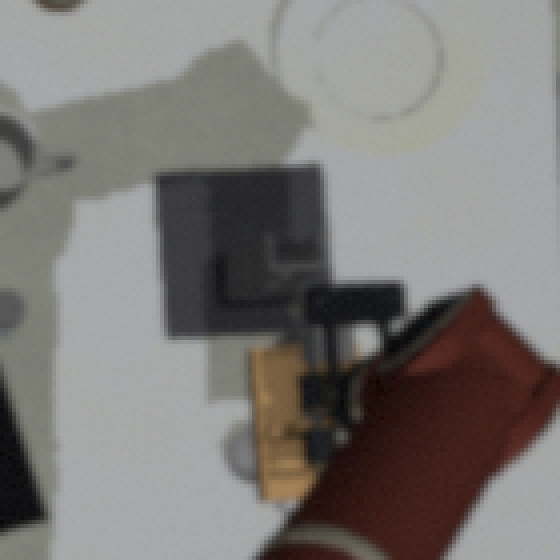

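```bash
python3 - <<'E'
import cv2
im=cv2.imread("pics/w7.png")[120:330,390:560]
cv2.imwrite("pics/w7c.png",cv2.resize(im,None,fx=3.6,fy=2.85,interpolation=cv2.INTER_CUBIC))
im=cv2.imread("pics/w7.png")[160:270,415:550]
cv2.imwrite("pics/w7d.png",cv2.resize(im,None,fx=5,fy=5,interpolation=cv2.INTER_CUBIC))
E
```

```text
(no output)
```

View pics/w7d.png

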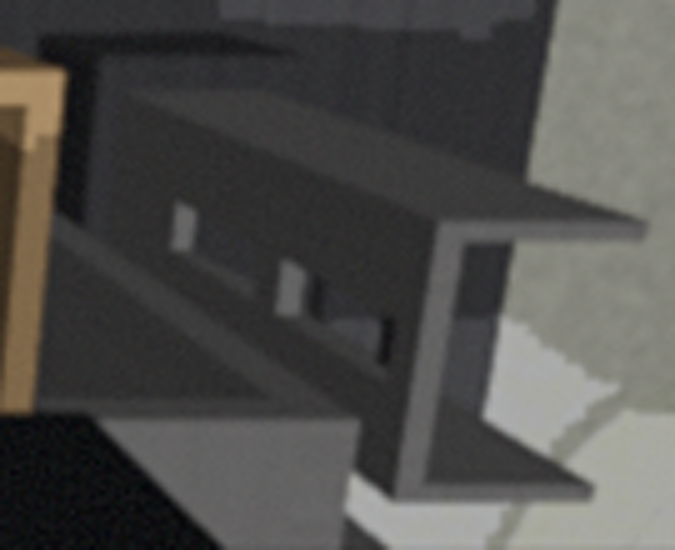

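```bash
python3 - <<'E'
from h import *
d=vision.get_image("wrist");H=d["hand_eye"]
c=(None,d["K"],H[:3,3],H[:3,:3])
f=lambda x,y:(np.array([x,y])+.5)/5-.5+[415,160]
z0=.1854
for z in (.152,.1566,.161):
    a=onz(c,f(435,222),z0-z);b=onz(c,f(393,498),z0-z)
    print(z,a.round(4),b.round(4),np.linalg.norm(a-b),"mid",((a+b)/2).round(4),"yaw off",np.arctan2(-(a-b)[1],(a-b)[0]))
# slot bottoms front face plane y=const
m=(a+b)/2
print("ledge backcorner",onz(c,f(357,418),.0256-.076))
# slots: face plane through mid with normal ~tool y
n=np.array([0,1.,0]);a=onz(c,f(435,222),z0-.1566)
for nm,p in (("upslot top far",(392,318)),("upslot top near",(384,375)),("upslot bot far",(283,262)),("upslot bot near",(275,312)),("low bot far",(178,203)),("low bot near",(170,247))):
    q=onplane(c,f(*p),(onz(c,f(435,222),z0-.1566)+onz(c,f(393,498),z0-.1566))/2,n); print(nm,q.round(4),"world z",z0-q[2])
E
```

```text
0.152 [0.0129 0.135  0.0334] [-0.0312  0.1356  0.0334] 0.04403287595096367 mid [-0.0091  0.1353  0.0334] yaw off 0.014794017982048047
0.1566 [0.0141 0.1318 0.0288] [-0.0289  0.1325  0.0288] 0.04301934865542044 mid [-0.0074  0.1322  0.0288] yaw off 0.01479401798204808
0.161 [0.0153 0.1289 0.0244] [-0.0267  0.1295  0.0244] 0.042049887764031235 mid [-0.0057  0.1292  0.0244] yaw off 0.014794017982048005
ledge backcorner [ 0.01775968  0.07425884 -0.0504    ]
upslot top far [-0.0026  0.1322  0.0352] world z 0.15015666583567003
upslot top near [-0.0116  0.1322  0.035 ] world z 0.15044881918088254
upslot bot far [-0.0031  0.1322  0.0661] world z 0.1193397032107476
upslot bot near [-0.0122  0.1322  0.0663] world z 0.11905221998336568
low bot far [-0.0028  0.1322  0.1055] world z 0.07988851121399276
low bot near [-0.0123  0.1322  0.1066] world z 0.07878005466696159
```

```bash
python3 -m crank '[[-0.05,0,0.3,0,0,0,1],[-0.055,0,0.4,0,0,0,1],[0,0,0.4,0,0,0,1],[0,0,0.3,0,0,0,1],[0,0,0.218,0,0,0,1],[0,0,0,0,0,0,1],[0,0,0,0,0,0,1],[0,0,0,0,0,0,1]]'
python3 -m crank '[[0,0.2,0,0,0,0,1],[0,0.3,0,0,0,0,1],[0,0.2,0,0,0,0,1],[0,0.1,0,0,0,0,1],[0,0,0,0,0,0,1],[0,0,0,0,0,0,1],[0,0,0,0,0,0,1]]'
python3 -c "
from h import *
goto([.583-.075*.99867-.0022*.0515,-.2363-.075*.0515+.0022,.1045],.0515)
c=cam('wrist');cv2.imwrite('pics/w8.png',c[0])
im=c[0][160:330,400:560]
cv2.imwrite('pics/w8c.png',cv2.resize(im,None,fx=3.5,fy=3.5,interpolation=cv2.INTER_CUBIC))
c=cam('scene');cv2.imwrite('pics/sc3.png',cv2.resize(c[0][270:370,220:320],(600,600),interpolation=cv2.INTER_CUBIC))"
```

```text
time: 14.45
tool_pos: [0.4513, -0.2413, 0.1054]
ee_rot: [0.0, 0.689, 0.725, 0.0]
force: [-0.8, -0.1, -3.4]
finger_gap: 0.105
time: 15.15
tool_pos: [0.4899, -0.239, 0.1046]
ee_rot: [-0.001, 0.689, 0.725, -0.0]
force: [-0.4, -0.2, -2.1]
finger_gap: 0.103
pos [ 0.4899 -0.239   0.1046] rotvec/4deg [-0.02 -0.01 -0.01] d now [0.002 0.362 0.001] d after [0.001 0.362 0.002]
```

View pics/w8c.png

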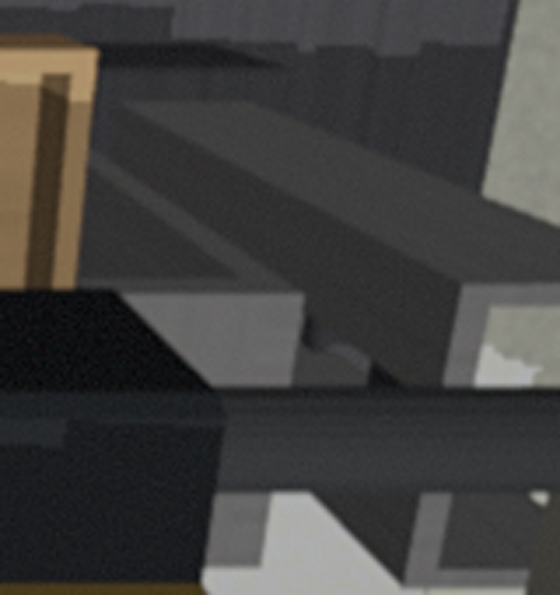

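View pics/sc3.png

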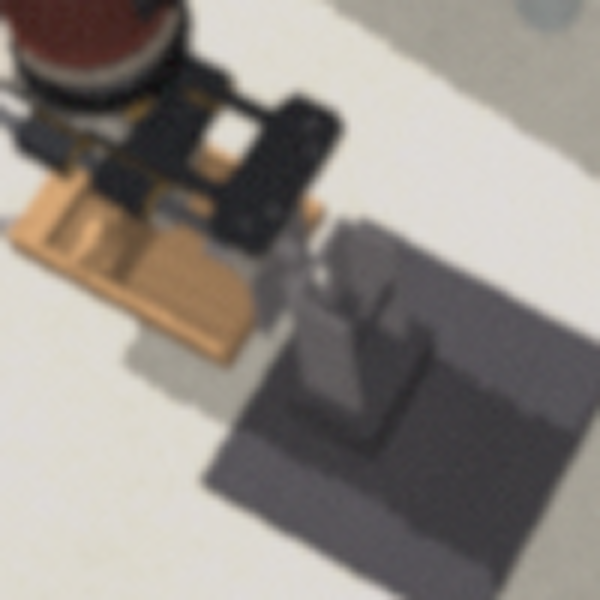

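```bash
python3 - <<'E'
from h import *
d=vision.get_image("wrist");H=d["hand_eye"]
c=(None,d["K"],H[:3,3],H[:3,:3])
f=lambda x,y:(np.array([x,y])+.5)/3.5-.5+[400,160]
z0=.1046
a=onz(c,f(462,284),z0-.157);b=onz(c,f(404,584),z0-.157);print(a,b,(a+b)/2)
a=onz(c,f(304,292),.0256-.076);b=onz(c,f(264,567),.0256-.076);print(a,b,(a+b)/2)
E
```

```text
[ 0.0197431   0.09250693 -0.0524    ] [-0.02336657  0.09282795 -0.0524    ] [-0.00181174  0.09266744 -0.0524    ]
[ 0.01782043  0.07447044 -0.0504    ] [-0.02228066  0.07499481 -0.0504    ] [-0.00223012  0.07473262 -0.0504    ]
```

```bash
python3 -m crank '[[0.008,0.07,0,0,0,0,1],[0,0.06,0,0,0,0,1],[0,0.05,0,0,0,0,1],[0,0.04,0,0,0,0,1],[0,0,0,0,0,0,1]]'
python3 -m crank '[[0,0.04,0,0,0,0,1],[0,0.03,0,0,0,0,1],[0,0.02,0,0,0,0,1],[0,0,0,0,0,0,1]]'
```

```text
time: 15.8
tool_pos: [0.5021, -0.2377, 0.1045]
ee_rot: [-0.0, 0.689, 0.725, -0.0]
force: [-0.1, 0.3, -2.3]
finger_gap: 0.105
time: 16.2
tool_pos: [0.5063, -0.2376, 0.1046]
ee_rot: [-0.0, 0.689, 0.725, -0.0]
force: [-0.6, 0.4, -3.1]
finger_gap: 0.107
```

```bash
python3 -m crank '[[0,0.02,0,0,0,0,1],[0,0.02,0,0,0,0,1],[0,0,0,0,0,0,1],[0,0,0,0,0,0,1]]'
```

```text
time: 16.6
tool_pos: [0.5081, -0.2375, 0.1046]
ee_rot: [-0.001, 0.689, 0.725, -0.0]
force: [0.4, -0.2, -1.9]
finger_gap: 0.102
```

```bash
python3 -m crank '[[0,0.02,0,0,0,0,1],[0,0,0,0,0,0,1],[0,0,0,0,0,0,1]]'
python3 -m crank '[[0,0.02,0,0,0,0,1],[0,0,0,0,0,0,1],[0,0,0,0,0,0,1]]'
python3 -c "
from h import *
c=cam('wrist');im=c[0][160:330,400:560]
cv2.imwrite('pics/w9c.png',cv2.resize(im,None,fx=3.5,fy=3.5,interpolation=cv2.INTER_CUBIC))
c=cam('scene');cv2.imwrite('pics/sc4.png',cv2.resize(c[0][270:370,220:320],(600,600),interpolation=cv2.INTER_CUBIC))"
```

```text
time: 16.9
tool_pos: [0.5082, -0.2376, 0.1045]
ee_rot: [-0.001, 0.689, 0.725, -0.0]
force: [-2.4, -0.6, -0.8]
finger_gap: 0.103
time: 17.2
tool_pos: [0.5081, -0.2376, 0.1045]
ee_rot: [-0.002, 0.689, 0.725, -0.001]
force: [-5.3, -0.8, 1.1]
finger_gap: 0.105
```

View pics/w9c.png

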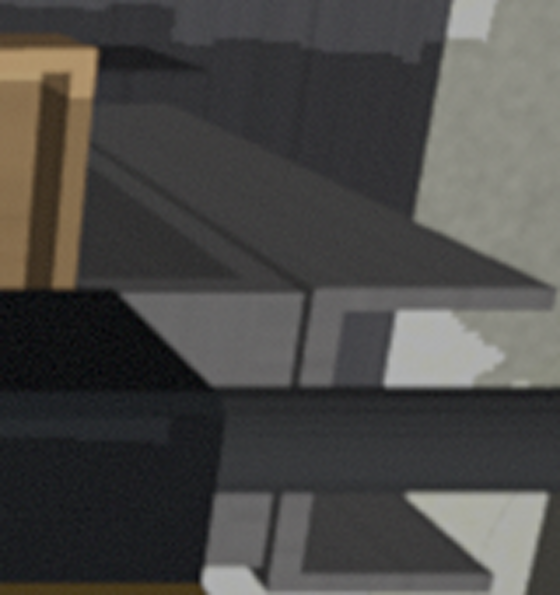

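View pics/sc4.png

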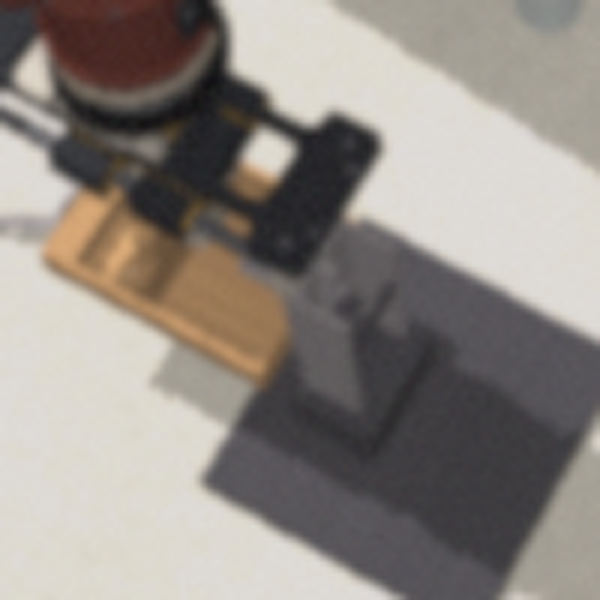

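```bash
python3 -m crank '[[0,-0.01,0.03,0,0,0,1],[0,0,0.03,0,0,0,1],[0,0,0,0,0,0,1],[0,0,0,0,0,0,1]]'
python3 -m crank '[[0,0,0.03,0,0,0,1],[0,0,0.03,0,0,0,1],[0,0,0,0,0,0,1],[0,0,0,0,0,0,1]]'
```

```text
time: 17.7
tool_pos: [0.5081, -0.2377, 0.1013]
ee_rot: [-0.002, 0.689, 0.725, -0.001]
force: [-4.9, -1.2, -0.6]
finger_gap: 0.104
time: 18.1
tool_pos: [0.5083, -0.2379, 0.0989]
ee_rot: [-0.001, 0.689, 0.725, -0.001]
force: [-6.2, -0.2, 2.7]
finger_gap: 0.105
```

```bash
python3 -m crank '[[0,-0.02,0.02,0,0,0,1],[0,0,0.02,0,0,0,1],[0,0,0,0,0,0,1],[0,0,0,0,0,0,1]]'
```

```text
time: 18.5
tool_pos: [0.5083, -0.2381, 0.0981]
ee_rot: [-0.0, 0.689, 0.725, 0.0]
force: [-6.8, 0.9, 7.4]
finger_gap: 0.106
```

```bash
python3 -m crank '[[0,-0.02,-0.02,0,0,0,1],[0,0,0,0,0,0,1],[0,0,0,0,0,0,1]]'
python3 -m crank '[[0,0,0,0,0,0,0.85],[0,0,0,0,0,0,0.75],[0,0,0,0,0,0,0.65],[0,0,0,0,0,0,0.6],[0,0,0,0,0,0,0.6],[0,0,0,0,0,0,0.6]]' 20
python3 -c "
from h import *
c=cam('wrist');cv2.imwrite('pics/w10.png',c[0])
c=cam('scene');cv2.imwrite('pics/sc5.png',cv2.resize(c[0][270:370,220:320],(600,600),interpolation=cv2.INTER_CUBIC))"
```

```text
time: 18.8
tool_pos: [0.5082, -0.238, 0.0982]
ee_rot: [0.0, 0.689, 0.725, 0.0]
force: [-3.6, 0.2, 4.5]
finger_gap: 0.105
time: 19.4
tool_pos: [0.5079, -0.2375, 0.0976]
ee_rot: [-0.0, 0.689, 0.725, 0.0]
force: [1.1, 0.0, 1.2]
finger_gap: 0.4
```

View pics/w10.png

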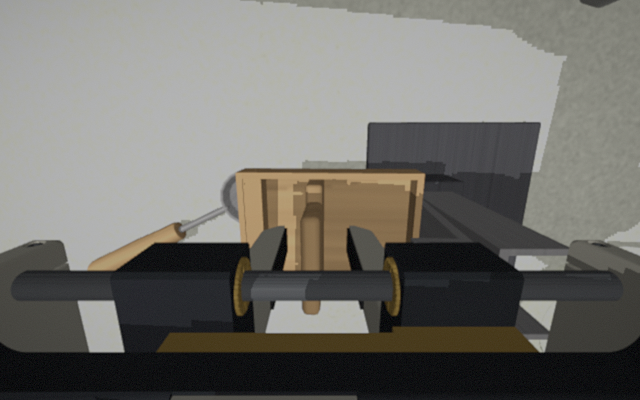

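View pics/sc5.png

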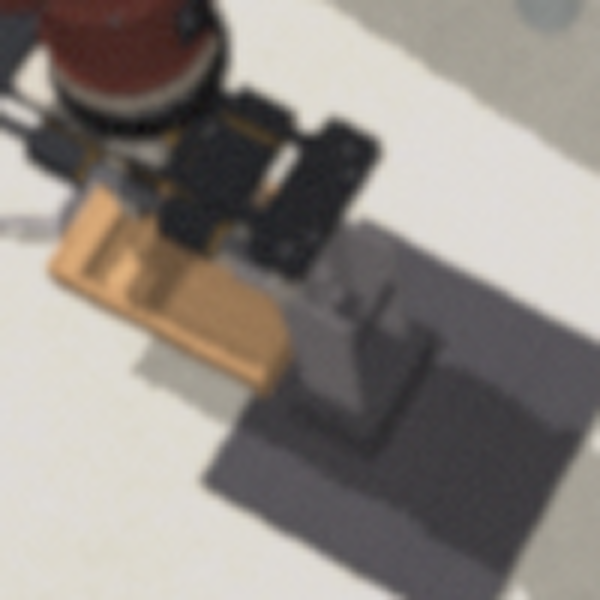

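```bash
python3 -m crank '[[0,0,-0.1,0,0,0,0.6],[0,0,-0.3,0,0,0,0.6],[0,0,-0.4,0,0,0,0.6],[0,0,-0.4,0,0,0,0.6],[0,0,-0.35,0,0,0,0.6],[0,0,-0.1,0,0,0,1],[0,0,0,0,0,0,1],[0,0,0,0,0,0,1]]' 20
python3 -m crank '[[-0.02,0.2,0,0,0,0,1],[-0.02,0.3,0,0,0,0,1],[0,0.3,0,0,0,0,1],[0,0.24,0,0,0,0,1],[0,0,0,0,0,0,1],[0,0,0,0,0,0,1],[0,0,0,0,0,0,1]]'
python3 -c "
from h import *
goto([.583-.023,-.2363-.023*.0515,.15],.0515)
c=cam('wrist');cv2.imwrite('pics/w11.png',c[0])
c=cam('scene');cv2.imwrite('pics/sc6.png',cv2.resize(c[0][270:370,220:320],(600,600),interpolation=cv2.INTER_CUBIC))"
```

```text
time: 20.3
tool_pos: [0.5073, -0.2372, 0.1794]
ee_rot: [-0.001, 0.689, 0.725, -0.0]
force: [-0.5, -0.5, -1.1]
finger_gap: 0.191
time: 21.0
tool_pos: [0.5589, -0.2372, 0.1797]
ee_rot: [-0.001, 0.689, 0.725, -0.0]
force: [0.4, -0.7, -1.5]
finger_gap: 0.009
pos [ 0.5589 -0.2372  0.1797] rotvec/4deg [-0.03 -0.01 -0.02] d now [-0.008  0.023  0.593] d after [-0.007  0.022  0.593]
```

View pics/w11.png

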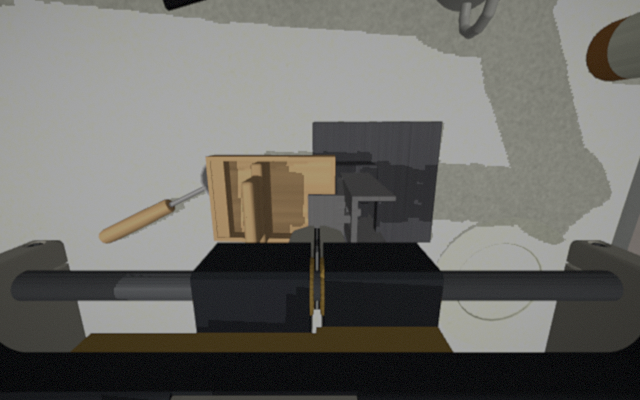

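View pics/sc6.png

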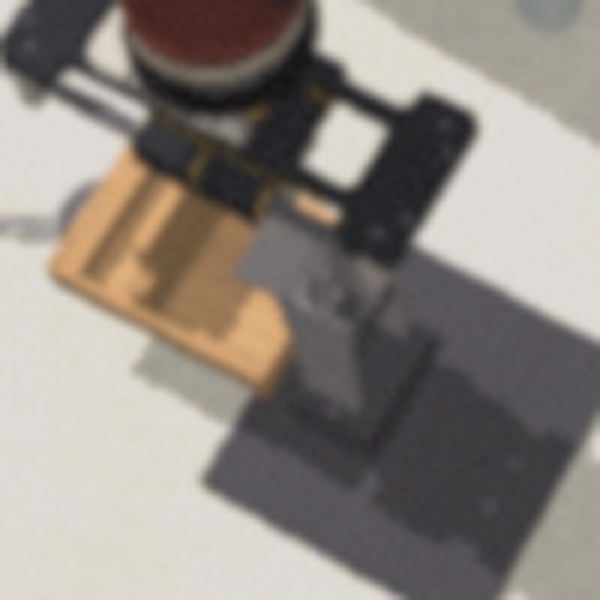

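```bash
python3 - <<'E'
from h import *
im=cv2.imread("pics/w11.png")[145:260,195:415]
cv2.imwrite("pics/w11c.png",cv2.resize(im,None,fx=3.6,fy=3.6,interpolation=cv2.INTER_CUBIC))
d=vision.get_image("wrist");H=d["hand_eye"]
c=(None,d["K"],H[:3,3],H[:3,:3])
for n,p,z in (("ledge frontfar",(308,195),.147),("ledge back far",(346,195),.147),("chan far",(352,197),.157)): print(n,onz(c,p,.1797-z).round(4))
E
```

```text
ledge frontfar [ 0.0197 -0.0066  0.0327]
ledge back far [0.0197 0.0209 0.0327]
chan far [0.0207 0.024  0.0227]
```

View pics/w11c.png

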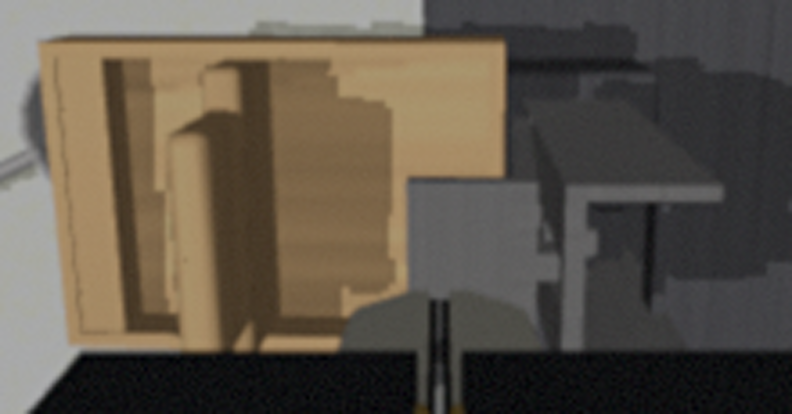

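```bash
python3 -m crank '[[0,0,0.2,0,0,0,1],[0,0,0.2,0,0,0,1],[0,0,0.1,0,0,0,1],[0,0,0.04,0,0,0,1],[0,0,0,0,0,0,1],[0,0,0,0,0,0,1]]'
python3 -m crank '[[0,0,0.04,0,0,0,1],[0,0,0.04,0,0,0,1],[0,0,0,0,0,0,1],[0,0,0,0,0,0,1]]'
```

```text
time: 21.75
tool_pos: [0.5598, -0.2371, 0.1532]
ee_rot: [-0.0, 0.689, 0.725, -0.0]
force: [0.2, -1.4, -0.4]
finger_gap: 0.004
time: 22.15
tool_pos: [0.5597, -0.2369, 0.149]
ee_rot: [-0.001, 0.689, 0.725, -0.0]
force: [1.3, -0.0, -0.5]
finger_gap: 0.002
```

```bash
python3 -m crank '[[0,0,0.04,0,0,0,1],[0,0,0.02,0,0,0,1],[0,0,0,0,0,0,1],[0,0,0,0,0,0,1]]'
python3 -m crank '[[0,0,0.03,0,0,0,1],[0,0,0.02,0,0,0,1],[0,0,0,0,0,0,1],[0,0,0,0,0,0,1]]'
```

```text
time: 22.55
tool_pos: [0.5597, -0.2369, 0.146]
ee_rot: [-0.001, 0.689, 0.725, -0.0]
force: [-0.2, -0.0, 0.4]
finger_gap: 0.006
time: 22.95
tool_pos: [0.5598, -0.2371, 0.1441]
ee_rot: [-0.0, 0.689, 0.725, 0.0]
force: [-1.2, 0.6, 3.7]
finger_gap: 0.006
```

Contact. I'll press on in small steps.

```bash
for i in 1 2; do :; done; python3 -m crank '[[0,0,0.03,0,0,0,1],[0,0,0,0,0,0,1],[0,0,0,0,0,0,1]]'
python3 -m crank '[[0,0,0.03,0,0,0,1],[0,0,0,0,0,0,1],[0,0,0,0,0,0,1]]'
python3 -m crank '[[0,0,0.02,0,0,0,1],[0,0,0,0,0,0,1],[0,0,0,0,0,0,1]]'
```

```text
time: 23.25
tool_pos: [0.5599, -0.2373, 0.143]
ee_rot: [0.0, 0.689, 0.725, 0.0]
force: [-1.4, 0.7, 6.0]
finger_gap: 0.005
time: 23.55
tool_pos: [0.56, -0.2375, 0.1419]
ee_rot: [0.0, 0.689, 0.725, 0.0]
force: [-2.3, 0.7, 7.8]
finger_gap: 0.003
time: 23.85
tool_pos: [0.5601, -0.2376, 0.1412]
ee_rot: [0.0, 0.689, 0.725, 0.0]
force: [-3.0, 1.4, 8.7]
finger_gap: 0.006
```

```bash
python3 -m crank '[[0,0,0.03,0,0,0,1],[0,0,0,0,0,0,1],[0,0,0,0,0,0,1]]'
python3 -m crank '[[0,0,0.02,0,0,0,1],[0,0,0,0,0,0,1],[0,0,0,0,0,0,1]]'
python3 -m crank '[[0,0,0.02,0,0,0,1],[0,0,0,0,0,0,1],[0,0,0,0,0,0,1]]'
```

```text
time: 24.15
tool_pos: [0.5601, -0.2377, 0.1398]
ee_rot: [0.001, 0.689, 0.725, 0.0]
force: [-1.7, 1.0, 8.9]
finger_gap: 0.006
time: 24.45
tool_pos: [0.5602, -0.2379, 0.1392]
ee_rot: [0.001, 0.689, 0.725, 0.0]
force: [-2.7, 0.7, 11.3]
finger_gap: 0.004
time: 24.75
tool_pos: [0.5603, -0.238, 0.138]
ee_rot: [0.001, 0.689, 0.725, 0.0]
force: [-2.6, 0.4, 9.8]
finger_gap: 0.007
```

```bash
python3 -m crank '[[0,0,0.02,0,0,0,1],[0,0,0,0,0,0,1],[0,0,0,0,0,0,1]]'
python3 -m crank '[[0,0,0.02,0,0,0,1],[0,0,0,0,0,0,1],[0,0,0,0,0,0,1]]'
python3 -m crank '[[0,0,0.02,0,0,0,1],[0,0,0,0,0,0,1],[0,0,0,0,0,0,1]]'
```

```text
time: 25.05
tool_pos: [0.5604, -0.238, 0.137]
ee_rot: [0.001, 0.689, 0.725, 0.0]
force: [-1.9, 0.7, 10.7]
finger_gap: 0.005
time: 25.35
tool_pos: [0.5605, -0.2379, 0.1354]
ee_rot: [0.001, 0.689, 0.725, 0.0]
force: [-1.1, -1.0, 6.2]
finger_gap: 0.003
time: 25.65
tool_pos: [0.5606, -0.2377, 0.134]
ee_rot: [0.001, 0.689, 0.725, 0.0]
force: [0.4, -0.3, 5.0]
finger_gap: 0.007
```

The force is dropping, so the catch has been passed. I'll continue to the bottom stop.

```bash
python3 -m crank '[[0,0,0.02,0,0,0,1],[0,0,0,0,0,0,1],[0,0,0,0,0,0,1]]'
python3 -m crank '[[0,0,0.02,0,0,0,1],[0,0,0,0,0,0,1],[0,0,0,0,0,0,1]]'
python3 -m crank '[[0,0,0.02,0,0,0,1],[0,0,0,0,0,0,1],[0,0,0,0,0,0,1]]'
```

```text
time: 25.95
tool_pos: [0.5607, -0.2377, 0.1334]
ee_rot: [0.001, 0.689, 0.725, 0.0]
force: [-0.4, -0.3, 7.7]
finger_gap: 0.005
time: 26.25
tool_pos: [0.5607, -0.2377, 0.1333]
ee_rot: [0.001, 0.689, 0.725, 0.001]
force: [-1.8, 0.9, 11.7]
finger_gap: 0.006
time: 26.55
tool_pos: [0.5607, -0.2378, 0.1333]
ee_rot: [0.001, 0.689, 0.725, 0.001]
force: [-3.2, 1.9, 15.4]
finger_gap: 0.006
```

```bash
python3 -m crank '[[0,0,0.02,0,0,0,1],[0,0,0,0,0,0,1],[0,0,0,0,0,0,1]]'
python3 -m crank '[[0,0,-0.05,0,0,0,1],[0,0,-0.15,0,0,0,1],[0,0,-0.4,0,0,0,1],[0,0,-0.6,0,0,0,1],[0,0,-0.8,0,0,0,1],[0,-0.8,-0.4,0,0,0,1],[0,-0.8,-0.2,0,0,0,1],[0,-0.4,0,0,0,0,1]]'
python3 -m crank '[[0,0,0,0,0,0,1],[0,0,0,0,0,0,1]]'
python3 -c "
from h import *
c=cam('wrist');cv2.imwrite('pics/w12.png',c[0])
c=cam('scene');cv2.imwrite('pics/sc7.png',cv2.resize(c[0][260:380,200:320],(600,600),interpolation=cv2.INTER_CUBIC))"
```

```text
time: 26.85
tool_pos: [0.5607, -0.2378, 0.1332]
ee_rot: [0.001, 0.689, 0.725, 0.001]
force: [-4.7, 2.4, 20.0]
finger_gap: 0.007
time: 27.65
tool_pos: [0.457, -0.2435, 0.2606]
ee_rot: [0.0, 0.69, 0.724, -0.0]
force: [0.6, -0.6, -0.2]
finger_gap: 0.005
time: 27.85
tool_pos: [0.4605, -0.2416, 0.259]
ee_rot: [-0.0, 0.689, 0.725, 0.0]
force: [0.4, 1.0, -0.7]
finger_gap: 0.006
```

View pics/w12.png

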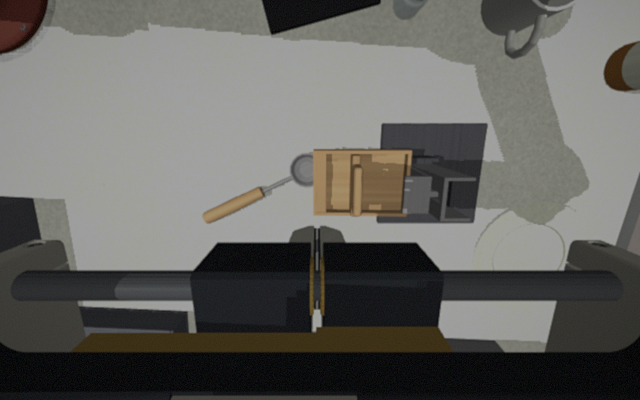

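View pics/sc7.png

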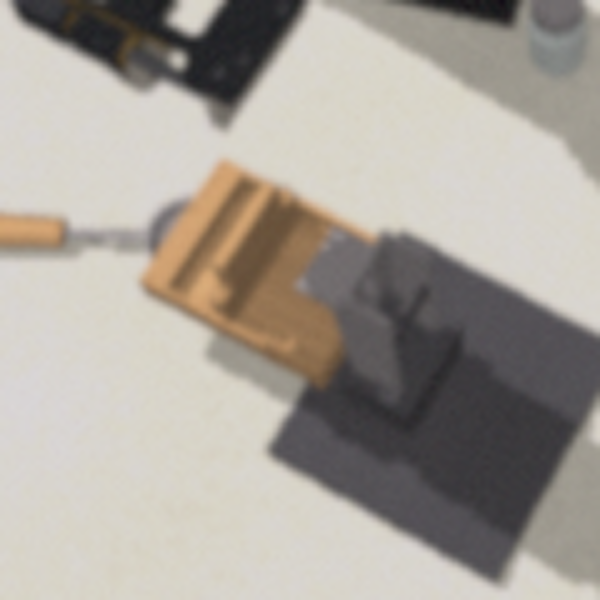

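```bash
python3 - <<'E'
import cv2
im=cv2.imread("pics/w12.png")[135:235,300:500]
cv2.imwrite("pics/w12c.png",cv2.resize(im,None,fx=4,fy=4,interpolation=cv2.INTER_CUBIC))
E
```

```text
(no output)
```

View pics/w12c.png

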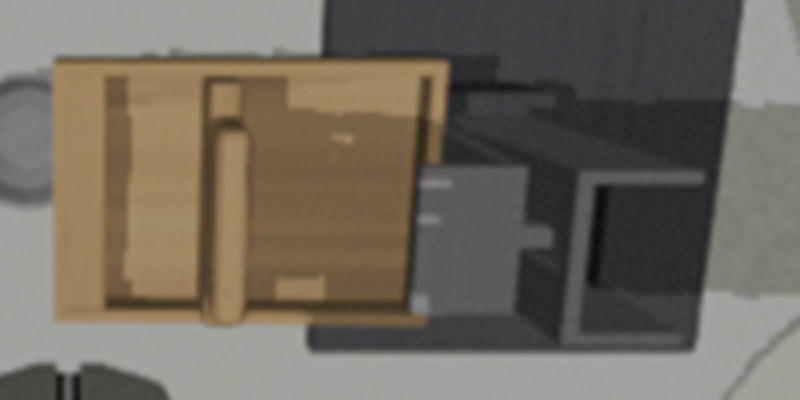

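```bash
python3 - <<'E'
from h import *
p,R=rot()
d=vision.get_image("wrist");H=d["hand_eye"]
c=(None,d["K"],p+R@H[:3,3],R@H[:3,:3])
print(p)
f=lambda x,y:(np.array([x,y])+.5)/4-.5+[300,135]
O=np.array([.583,-.2363]);cy,sy=np.cos(.0515),np.sin(.0515)
def S(px,z):
    q=onz(c,f(*px),z)[:2]-O; return np.array([cy*q[0]+sy*q[1],-sy*q[0]+cy*q[1]])*1e3
for n,px,z in (("led back far",(528,166),.1333),("led back near",(518,314),.1333),("led fr far",(423,166),.1333),("led fr near",(411,312),.1333),("ch far",(580,172),.157),("ch near",(562,345),.157),
 ("rim FL",(53,60),.0773),("rim BL",(448,60),.0773),("rim BR",(427,322),.0773),("rim FR",(56,321),.0773),("pan far",(233,125),.1253),("pan near",(226,320),.1253)):
    print(n,S(px,z).round(1))
E
```

```text
[ 0.46128658 -0.24138363  0.25856436]
led back far [-2.6 19.5]
led back near [ -1.2 -20.8]
led fr far [-29.9  19.4]
led fr near [-30.  -20.3]
ch far [ 0.3 22. ]
ch near [  0.7 -21.6]
rim FL [-127.    42.2]
rim BL [-7.2 42.5]
rim BR [ -6.9 -40.6]
rim FR [-126.1  -40.6]
pan far [-78.6  28.9]
pan near [-78.5 -25.2]
```

```bash
python3 -c "
from plant import manip
print(manip.observe()['time'],manip.sign_off())"
```

```text
the job is handed in; nothing more can be done
28.0 None
```

The wooden caddy is hooked on the stand and pressed home. I handed the job in at 28.0 s.

- **What I did:** I found the stand and the slot height (lower edge about 9 mm above the reference point) with the wrist camera. I gripped the caddy by its handle and pushed both claws through the slots until the plate touched the face. Then I lowered it onto the catch, let go, and pressed on the ledge with shut fingers.
- **Catch:** The push rose to about 11 N as the claw rode over it, dropped to about 5 N, then met a hard stop at ledge height 133 mm. That stop held up to 20 N. This force pattern is my only evidence that the catch and pin are home, as I could read neither directly.
- **Last picture:**
  - The caddy sits about 67 mm in front of the face (home is 65) and within about 1 mm of centre.
  - The yaw matches the stand to within about 0.02 rad.
  - The robot was clear of everything, and I saw no bystander disturbed, though I did not measure their positions.
- **Disagreements:**
  - The stop came about 1–2 mm lower than the height I estimated from the pictures, which is within the calibration error.
  - The handle panel suggested a lean of about 0.035 rad while the tray rim suggested about 0.01 rad. Both are inside the 0.10 limit.

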